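Close the card tub and scan it in

TASK

Close the tub of returned toll cards: press its loose lid down until it is seated fully home and level all round. Then slide the closed tub along the counter to the printed outline so that its barcode label squarely faces the scanner's window, squeeze the scanner's trigger fully against its grip for about half a second, and let it spring back. Leave the tub standing closed in the outline and leave the other things on the counter alone.

Things in the scene. Friction and masses are not known exactly. Their poses are not given: they have to be found in the camera images.
- scanner: Black pistol-shaped scanner lying on its side in a fixed steel cradle. Origin: on the counter below the head's axis. The head runs along y, nose to +y: x -27 to 27, y -54 to 60, z 16 to 84 mm; cradle plate x -53 to 33, y -63 to 63 mm, 12 mm high. The grip sticks out to +x, the trigger is on the grip's +y side.
- scanner_grip (a point): Middle of the fixed grip, at x 80, y 0, z 50 mm of the scanner; axes as the scanner's. The grip runs along x to x = 137 mm of the scanner, 34 mm thick along y, 36 mm high (z 32 to 68 mm), with free space beneath; the rubber butt (last 10 mm) is 38 mm thick.
- scanner_window (a point): Middle of the dark reading window on the nose face, at x 0, y 60, z 50 mm of the scanner; axes as the scanner's, y pointing out along the beam. It reads labels 15 to 65 mm away, within 18 mm of the beam sideways and turned less than 15 degrees.
- outline (a point): Centre, on the counter, of the thin white printed rectangle in front of the nose, at x 0, y 148 mm of the scanner; inside 118 mm (x) by 104 mm (y); axes as the scanner's. A tub centred in it, label towards the nose, has its label 40 mm from the window.
- trigger (a joint): Angle of the sprung grey trigger (rad): 0 released, 0.30 squeezed fully against the grip. Upright hinge at x 30, y 24 mm of the scanner. The blade, 66 mm long, 9 thick, 26 high (z 37 to 63 mm), points to +x, at rest splayed 0.30 rad to +y; squeezed it lies parallel to the grip, outer face at y 28.5 mm. At its pad it takes 2.4 N to start, 6 N fully squeezed, and springs back.
- trigger_pad (a point): Middle of the trigger blade's thickness, 50 mm from its hinge, where it is squeezed; at rest at x 78, y 39, z 50 mm of the scanner. Grip and trigger together are 61 mm thick there at rest, 45.5 mm squeezed.
- tub: White tub, outside 110 mm (x) by 96 mm (y), 64 mm high to its rim, about 0.45 kg with its cards; loose, too wide to grasp, it slides when pushed. Origin: centre of its underside; z up. The barcode label is on its -y face. Four dark gasket pads in the rim near the corners stand 7 mm proud and stay down once pushed down (about 1.4 N each).
- tub_label (a point): Middle of the barcode label, on the tub's -y face, 48 mm from its centre and 33 mm above its underside; axes as the tub's.
- lid: Loose grey lid on the tub, plate 109 by 95 mm, 6 mm thick, with a 10 mm deep plug below that enters the tub with 2 mm play. Origin: centre of the plate's underside; axes as the tub's. At the start it rests on the gasket pads, origin 71 mm above the tub's underside; seated on the rim, 64 mm (plate top 70 mm). Pressing its middle with 8 to 20 N seats it level.
- tickets: Bystander: banded stack of pale blue ticket pads, 87 x 152 x 56 mm, origin at the centre of its underside.
- calculator: Bystander: black desk calculator, 140 x 105 x 27 mm, origin at the centre of its underside.
- mug: Bystander: white mug, radius 40 mm, 95 mm high, origin at the centre of its underside.
There are look-alikes about, which are no part of the job. What is shaped like the tub but green or orange is not meant.

How it is judged:
By the outcome, as a careful person would: the job done as asked, in the order asked, and still so for the second after the job is handed in, with the robot touching nothing.
It also fails if it takes over 64 s, if anything falls off the work surface, if the arm or the gripper's body presses on something with over 40 N, if the wrist force passes 120 N, or if a joint passes its speed limit or range.

ROBOT

A 7-joint arm with a two-finger parallel gripper is mounted at the origin on the work surface. World frame = base frame: x ahead of the robot, y to its left, z up, the work surface at z = 0. Lengths are in m, angles in rad, forces in N, time in s.
With the tool pointing down it reaches from about 0.425 to 0.875 m from the base axis. Payload 4.7 kg.
Tool frame: the origin (TCP) lies at the very end of the fingers, on their centre line; the grasp point (between the pads) lies 19 mm behind it; z points along the fingers, y is the line along which they close (so a half turn about z gives the same grasp; the last joint's range is limited). The gripper opens to 87 mm and grips with 3 to 60 N. Pads are 19 mm wide; open, the fingers measure 117 mm over their backs; the gripper's body (75 mm by 190 mm) begins 51 mm behind the grasp point.
Start: joints at [-1.232, 0.321, -0.07, 1.45, 0.023, 1.371, -0.057], TCP at [0.207, 0.616, 0.223] pointing down, gripper open.
Joint ranges: [-2.86, 2.86], [-0.3, 2.09], [-1.38, 1.24], [0.06, 2.45], [-1.56, 4.7], [0.09, 2.05], [-2.69, 2.69]. Speed limits (rad/s): [2.57, 2.57, 3.14, 3.14, 3.14, 3.14, 3.14].

INTERFACE

Orientations are given as a rotation vector (axis times angle).
In Python, from bench import ctrl gives the robot as it stands.
- The arm moves only by the shell command python3 -m jog 'ROWS' [FORCE]. ROWS is JSON, a list that holds one entry, the list of rows, each a list of 7 numbers: the shift along the tool's x, y, z in mm, then the turn, a rotation vector about the tool's x, y, z in degrees, then the finger opening in mm, from 0 to 87. A call has 1 to 10 rows; each row is the pose to reach, as a shift and turn from the pose commanded when the call began, along the tool's axes at that moment; what a row does not reach only later rows make up. A row lasts 1/10 s, in which the tool goes at most 50 mm and 8.59 degrees, less where a joint would pass 70% of its speed; a pose out of reach is approached as far as the arm can. A call with a gripper value outside its range is refused whole. The fingers move at their own pace and stop on an object; FORCE is the grip in N (left out, the last holds). Time passes only in rows, so rows that repeat a pose let the fingers close. It gives the time, the measured TCP pose, the force, the opening and the grip force at its end, in the units of the state.
- ctrl.get_state(): the state, without advancing time (a new reading comes with each control period).
- ctrl.get_image(name): name is "side" or "top"; returns a dict with "image" (480x640x3 uint8, red, green, blue), "depth" (480x640 float32, m along the optical axis (not along the pixel's ray), 0 where there is no reading), "fov_y" (degrees; the focal length in pixels is half the picture's height over the tangent of half this angle, whatever the lens; pixels are square), "cx", "cy" (the principal point, pixels), "k1" (the pictures are not rectified: a ray, as slopes to the right and down, at radius r is drawn at 1 + k1 r^2 times it, then the intrinsics apply), "rvec" (rotation vector, rad) and "tvec" (3), from world to camera coordinates, as OpenCV has them. Camera axes: x right, y down, z forward; pixel columns grow to the right and rows downward; lengths in m; the calibration is good to about 2 mm. A picture is of the moment at which its call begins.
- ctrl.close_job(): hands the job in; it is judged then, once.
The state is a dict: "time": time; "joint_positions": joint angles; "qd": joint speeds; "joint_torque": joint torques, N m; "position": TCP position; "tool_rot": TCP orientation; "ft_force": force on the tool from outside, world axes, zero at the start; "torque": the same for the moment, N m; "grip_width": opening from 0.0 (shut) to 1.0 (fully open); "grip_force": force on a finger pad.
Only numpy, scipy, OpenCV 4.12 (cv2) and the standard library are available. Lean on these libraries where they do the work, as an engineer would, in place of code of your own. Each camera call takes 0.05 s, during which the arm holds its last target. There are 200 camera calls.

## Working session

There is one attempt and no reset: what is moved stays moved. The work goes in short steps, Python scripts to look and compute and a shell command to move; the robot and the scene stay as the last step left them, time stands still between calls to the robot, and variables do not carry over. Pictures are saved under pics/ and viewed, at most 13 in all, crops included, and the job is handed in when it is done.

```bash
mkdir -p pics; ls; cat > h.py <<'E'
import numpy as np, cv2
from bench import ctrl
def cap(n):
    d=ctrl.get_image(n); np.savez('/tmp/'+n+'.npz',**d); return d
def load(n): return {k:v for k,v in np.load('/tmp/'+n+'.npz').items()}
def K(d):
    f=240/np.tan(np.radians(float(d['fov_y'])/2)); return np.array([[f,0,d['cx']],[0,f,d['cy']],[0,0,1]],float),np.array([float(d['k1']),0,0,0])
def ray(d,u,v):
    k,D=K(d)
    # the lens: drawn at (1+k1 r^2) times the ideal slopes
    p=cv2.undistortPoints(np.array([[[u,v]]],float),k,D)[0,0]
    R=cv2.Rodrigues(d['rvec'].astype(float))[0]; return R,np.array([p[0],p[1],1.])
def px(d,u,v):
    R,r=ray(d,u,v); z=np.median(d['depth'][int(v)-1:int(v)+2,int(u)-1:int(u)+2]); return R.T@(r*z-d['tvec'].ravel())
def pz(d,u,v,Z):
    R,r=ray(d,u,v); c=-R.T@d['tvec'].ravel(); w=R.T@r; return c+w*(Z-c[2])/w[2]
def proj(d,P):
    k,D=K(d); return cv2.projectPoints(np.array(P,float).reshape(-1,1,3),d['rvec'].astype(float),d['tvec'].astype(float),k,D)[0].reshape(-1,2)
E
python3 - <<'E'
from h import *
for n in('top','side'):
    d=cap(n); cv2.imwrite(f'pics/{n}0.png',d['image'][:,:,::-1]); print(n,d['fov_y'],d['k1'],d['tvec'],d['rvec'])
s=ctrl.get_state(); print(s['position'],s['tool_rot'],s['ft_force'],s['time'])
R=cv2.Rodrigues(np.array(s['tool_rot'],float))[0]; print(R.round(3))
E
```

```text
pics
top 51.41843483504762 -0.13544473091861445 [0.01512018 0.56215006 1.11660311] [ 2.15128393 -2.1400632   0.19344964]
side 48.75718487962783 0.0029879759474671207 [-0.50010668  0.19482612  1.33413907] [ 2.24404613 -0.32349222  0.12471617]
[0.20733674 0.61555119 0.22158068] [-5.07947934e-01 -3.10007384e+00  2.60193628e-03] [-0.7165217  -0.16901754 -0.65255843] 0.1
[[-0.948  0.319 -0.   ]
 [ 0.319  0.948 -0.002]
 [-0.    -0.002 -1.   ]]
```

View pics/top0.png

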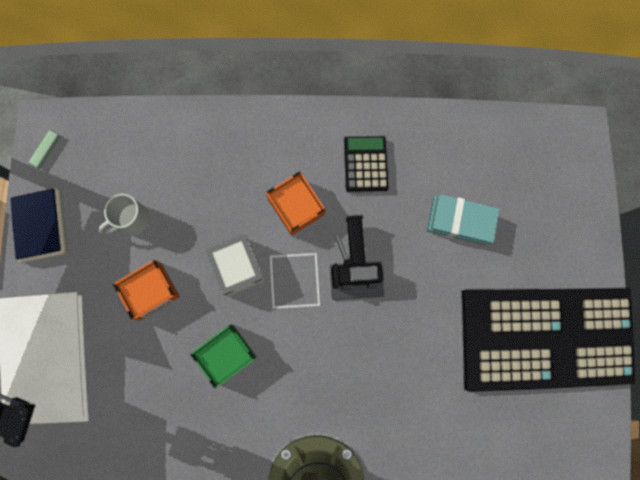

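View pics/side0.png

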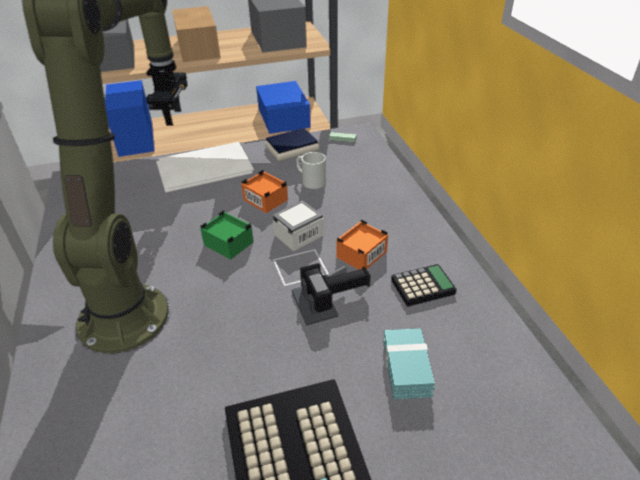

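The top picture shows the tub candidates: white with a grey lid (236,265), orange (296,203) and (146,290), green (224,356). The white, lidded one with the barcode, at (300,228) in the side picture, is the one meant. The scanner is at (357,265), nose to the left, and the outline is at (295,280). I'll confirm in an enlarged crop.

```bash
python3 - <<'E'
from h import *
d=load('top'); c=d['image'][195:345,200:400,::-1]; a=cv2.resize(c,(800,600),interpolation=cv2.INTER_CUBIC)
cv2.imwrite('pics/topc.png',a)
d2=load('side'); c=d2['image'][190:330,235:435,::-1]; cv2.imwrite('pics/sidec.png',cv2.resize(c,(800,560),interpolation=cv2.INTER_CUBIC))
for u,v in[(236,265),(295,280),(357,235),(370,272),(365,300)]: print(u,v,px(d,u,v).round(4))
E
```

```text
236 265 [0.4986 0.1837 0.0783]
295 280 [0.4721 0.0516 0.0012]
357 235 [ 0.5705 -0.0903  0.0691]
370 272 [ 0.4841 -0.1171  0.0829]
365 300 [ 0.4251 -0.1161 -0.0018]
```

View pics/topc.png

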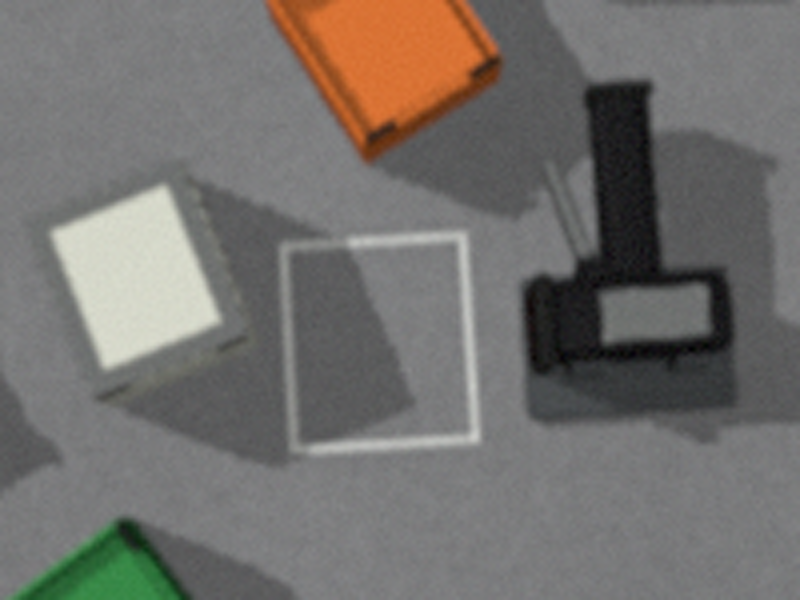

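View pics/sidec.png

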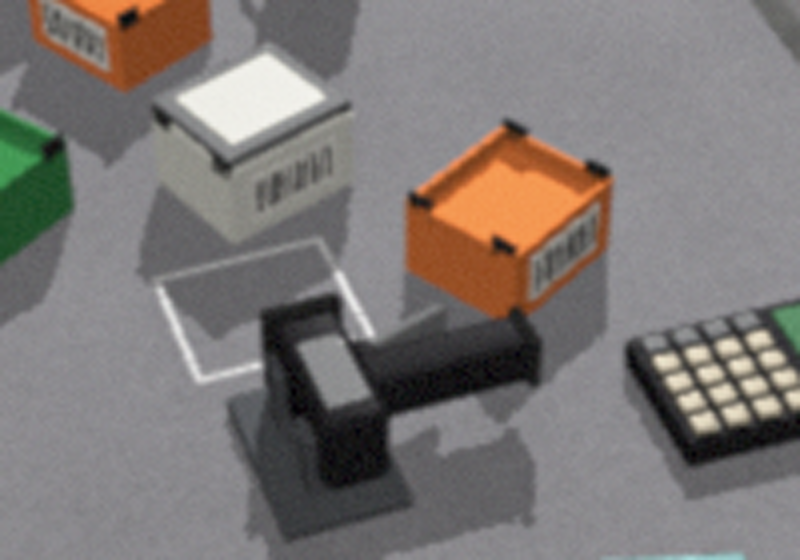

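The white lidded tub is confirmed. Its lid panel corners in the crop are (50,232), (168,183), (220,322) and (105,370), and its label faces right, toward the scanner. The outline corners are (283,243), (465,235), (478,440) and (295,450).

```bash
cat >> h.py <<'E'
def fitrect(P):
    P=np.array(P)[:,:2]; c=P.mean(0); e=P-c
    # corners in order: image TL,TR,BR,BL -> world (+x,+y),(+x,-y),(-x,-y),(-x,+y)
    vx=(P[0]+P[1]-P[2]-P[3])/2; vy=(P[0]+P[3]-P[1]-P[2])/2
    ax=np.arctan2(vx[1],vx[0]); ay=np.arctan2(-vy[0],vy[1])
    return c.round(4),np.degrees([ax,ay]).round(2),np.hypot(*vx).round(4),np.hypot(*vy).round(4)
E
python3 - <<'E'
from h import *
d=load('top'); f=lambda L,Z:[pz(d,200+(x-1.5)/4,195+(y-1.5)/4,Z) for x,y in L]
print('sticker',fitrect(f([(50,232),(168,183),(220,322),(105,370)],.077)))
print('outline',fitrect(f([(283,243),(465,235),(478,440),(295,450)],0)))
# plate/cradle and grip
print('grip L/R edge', np.array(f([(590,100),(650,96),(598,255),(658,255)],.068)).round(4).tolist())
# side camera check via depth: lid top points & scanner head top
D=d['depth']; m=np.array([px(d,u,v) for v in range(225,305) for u in range(200,275)])
t=m[(m[:,2]>.07)&(m[:,2]<.084)]; r=cv2.minAreaRect((t[:,:2]*1000).astype(np.float32)); print('depth lid',r,t[:,2].mean())
m=np.array([px(d,u,v) for v in range(210,305) for u in range(325,395)])
t=m[(m[:,2]>.06)]; r=cv2.minAreaRect((t[(t[:,2]>.075)][:,:2]*1000).astype(np.float32)); print('head',r)
g=t[(t[:,2]<.073)&(t[:,0]>.53)]; print('grip',cv2.minAreaRect((g[:,:2]*1000).astype(np.float32)), cv2.fitLine((g[:,:2]*1000).astype(np.float32),cv2.DIST_L2,0,.01,.01).ravel())
E
```

```text
sticker (array([0.5016, 0.1895]), array([22.44, 23.26]), np.float64(0.0846), np.float64(0.0708))
outline (array([0.4723, 0.0524]), array([3.92, 3.16]), np.float64(0.1238), np.float64(0.1093))
grip L/R edge [[0.6065, -0.0681, 0.068], [0.6092, -0.1028, 0.068], [0.5165, -0.0719, 0.068], [0.5167, -0.1062, 0.068]]
depth lid ((502.3106689453125, 189.3065185546875), (110.53314971923828, 94.00428771972656), 23.001998901367188) 0.0779708349743916
head ((479.06329345703125, -90.1681900024414), (51.535926818847656, 111.7611083984375), 0.8187663555145264)
grip ((573.2308959960938, -73.81277465820312), (87.03688049316406, 62.84627151489258), 3.3663978576660156) [ 9.9545813e-01 -9.5200576e-02  5.7115186e+02 -8.3919708e+01]
```

```bash
cat >> h.py <<'E'
def row(x,y,z,yaw):
    """rows' shift (mm) and turn (deg) for TCP at x,y,z (m), pointing down, tool y at world angle yaw (deg, mod 180)"""
    s=ctrl.get_state(); R=cv2.Rodrigues(np.array(s['tool_rot'],float))[0]
    sh=R.T@(np.array([x,y,z])-s['position'])*1000
    c=np.degrees(np.arctan2(R[1,1],R[0,1])); dy=(yaw-c+90)%180-90; w=np.radians(c+dy)
    Y=np.array([np.cos(w),np.sin(w),0]); Z=np.array([0,0,-1.]); T=np.c_[np.cross(Y,Z),Y,Z]
    print('shift',sh.round(1),'turn',np.degrees(cv2.Rodrigues(R.T@T)[0].ravel()).round(2),'pos',np.array(s['position']).round(4),'F',np.array(s['ft_force']).round(1),'t',s['time'])
E
python3 - <<'E'
from h import *
row(.502,.1895,.14,22.9)
d=load('top'); f=lambda L,Z:np.array([pz(d,200+(x-1.5)/4,195+(y-1.5)/4,Z) for x,y in L]).round(3)
print('orange low corner',f([(368,157),(500,62)],.064),'green',f([(122,520),(180,575)],.064))
E
```

```text
shift [-415.2 -309.6   82.1] turn [-0.09  0.05 48.49] pos [0.2073 0.6156 0.2216] F [-0.7 -0.2 -0.7] t 0.1
orange low corner [[ 0.573  0.06   0.064]
 [ 0.629 -0.016  0.064]] green [[0.366 0.196 0.064]
 [0.335 0.163 0.064]]
```

```bash
python3 -m jog '[[[-40,-30,0,0,0,6,0],[-80,-60,0,0,0,12,0],[-120,-90,0,0,0,18,0],[-160,-120,0,0,0,24,0],[-200,-150,0,0,0,30,0],[-240,-180,10,0,0,36,0],[-280,-210,20,0,0,40,0],[-320,-240,30,0,0,44,0],[-360,-270,40,0,0,48.5,0],[-390,-290,60,0,0,48.5,0]]]'; python3 -m jog '[[[0,0,0,0,0,0,0],[0,0,0,0,0,0,0],[0,0,0,0,0,0,0]]]'; python3 -c "from h import *; row(.502,.1895,.09,22.9)"
```

```text
time: 1.1
position: [0.4866, 0.2141, 0.1634]
tool_rot: [1.74, 2.613, 0.004]
ft_force: [0.1, 0.7, 0.1]
grip_width: 0.176
grip_force: 0.0
time: 1.4
position: [0.4839, 0.2182, 0.1627]
tool_rot: [-1.733, -2.619, -0.001]
ft_force: [0.2, 0.3, 0.8]
grip_width: 0.009
grip_force: 0.0
shift [-33.6   5.4  72.7] turn [ 0.   -0.04  0.11] pos [0.4839 0.2182 0.1627] F [0.2 0.3 0.8] t 1.4
```

```bash
python3 -m jog '[[[-17,3,25,0,0,0,0],[-34,5,50,0,0,0,0],[-34,5,73,0,0,0,0],[-34,5,76,0,0,0,0],[-34,5,78,0,0,0,0],[-34,5,80,0,0,0,0],[-34,5,82,0,0,0,0],[-34,5,83,0,0,0,0],[-34,5,83,0,0,0,0]]]';python3 -c "from h import *; row(.502,.1895,.07,22.9)"
```

```text
time: 2.3
position: [0.5025, 0.1876, 0.08]
tool_rot: [1.736, 2.618, 0.001]
ft_force: [0.3, -0.2, -0.3]
grip_width: 0.004
grip_force: 0.0
shift [ 1.9  0.2 10. ] turn [ 0.04 -0.01  0.  ] pos [0.5025 0.1876 0.08  ] F [ 0.3 -0.2 -0.3] t 2.3
```

```bash
python3 -m jog '[[[2,0,1,0,0,0,0],[2,0,2,0,0,0,0],[2,0,3,0,0,0,0],[2,0,4,0,0,0,0],[2,0,5,0,0,0,0],[2,0,6,0,0,0,0],[2,0,7,0,0,0,0],[2,0,7,0,0,0,0]]]'
```

```text
time: 3.1
position: [0.5016, 0.1895, 0.0725]
tool_rot: [-1.736, -2.618, -0.001]
ft_force: [-0.7, 1.2, 3.5]
grip_width: 0.001
grip_force: 1.9
```

```bash
python3 -m jog '[[[0,0,1,0,0,0,0],[0,0,1,0,0,0,0],[0,0,2,0,0,0,0],[0,0,2,0,0,0,0]]]'; python3 -m jog '[[[0,0,0.5,0,0,0,0],[0,0,1,0,0,0,0],[0,0,1,0,0,0,0]]]'
```

```text
time: 3.5
position: [0.5016, 0.1895, 0.0705]
tool_rot: [-1.736, -2.618, -0.001]
ft_force: [-1.2, 2.1, 3.7]
grip_width: 0.006
grip_force: 1.8
time: 3.8
position: [0.5016, 0.1895, 0.0704]
tool_rot: [-1.736, -2.618, -0.001]
ft_force: [-3.9, 0.7, 9.1]
grip_width: 0.005
grip_force: 4.9
```

```bash
python3 -m jog '[[[0,0,0.5,0,0,0,0],[0,0,1,0,0,0,0],[0,0,1,0,0,0,0]]]'; python3 -c "from h import *; row(.502,.1895,.07,22.9)"
```

```text
time: 4.1
position: [0.5017, 0.1895, 0.0704]
tool_rot: [-1.736, -2.618, -0.001]
ft_force: [-6.0, -0.1, 16.2]
grip_width: 0.008
grip_force: 8.1
shift [-0.2  0.3  0.4] turn [ 0.01 -0.06 -0.01] pos [0.5017 0.1895 0.0704] F [-6.  -0.1 16.2] t 4.1
```

```bash
python3 -m jog '[[[0,0,-10,0,0,0,0],[0,0,-40,0,0,0,0],[40,0,-50,0,0,0,80],[80,0,-50,0,0,0,80],[80,0,-50,0,0,0,80],[80,0,-10,0,0,0,80],[80,0,30,0,0,0,80],[80,0,45,0,0,0,80],[80,0,45,0,0,0,80],[80,0,45,0,0,0,80]]]'; python3 - <<'E'
from h import *
row(.502,.1895,.028,22.9)
for n in('top','side'):
    d=cap(n)
    if n=='side': cv2.imwrite('pics/side1.png',cv2.resize(d['image'][160:300,220:420,::-1],(800,560),interpolation=cv2.INTER_CUBIC))
E
```

```text
time: 5.1
position: [0.4714, 0.2627, 0.0244]
tool_rot: [1.737, 2.617, 0.001]
ft_force: [0.4, 0.2, 1.1]
grip_width: 0.649
grip_force: 0.0
shift [-79.4  -0.3  -3.6] turn [ 0.06  0.02 -0.04] pos [0.4714 0.2627 0.0244] F [0.4 0.2 1.1] t 5.1
```

View pics/side1.png

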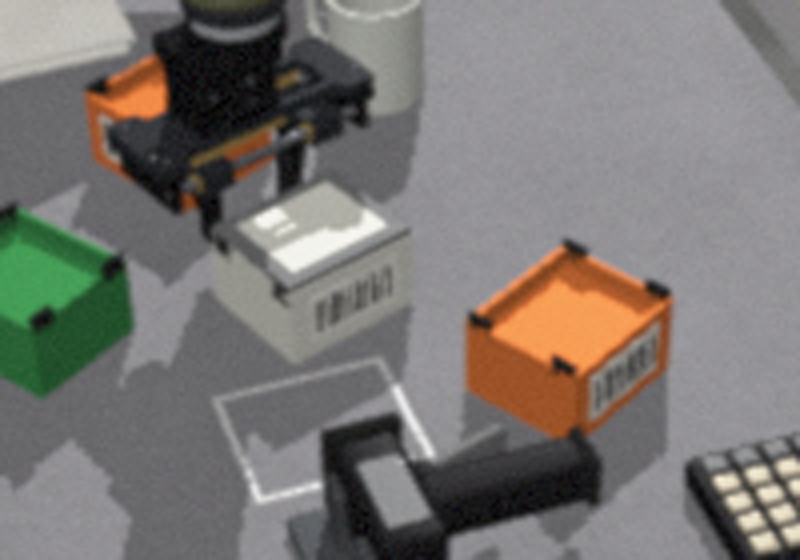

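The side crop shows the lid down on the tub at (310,230), the fingers behind it at (210,215) and (290,160), and the label still facing the scanner. I'll check that the lid is level using the depth data.

```bash
cat >> h.py <<'E'
def lidpose(n='side',guess=(.502,.19),z0=.058,z1=.085,rad=.085):
    d=load(n); u,v=proj(d,[guess[0],guess[1],.07])[0]
    D=d['depth']; vv,uu=np.mgrid[int(v)-60:int(v)+60,int(u)-60:int(u)+60]; k,Dc=K(d); D_=D[vv,uu].ravel()
    p=cv2.undistortPoints(np.c_[uu.ravel(),vv.ravel()].astype(float)[:,None],k,Dc)[:,0]
    R=cv2.Rodrigues(d['rvec'].astype(float))[0]; P=(np.c_[p,np.ones(len(p))]*D_[:,None]-d['tvec'].ravel())@R
    P=P[(P[:,2]>z0)&(P[:,2]<z1)&(np.hypot(P[:,0]-guess[0],P[:,1]-guess[1])<rad)]
    return P
E
python3 - <<'E'
from h import *
for n in('side','top'):
    P=lidpose(n); r=cv2.minAreaRect((P[:,:2]*1000).astype(np.float32)); c=np.array(r[0])/1000
    Q=P[np.hypot(*(P[:,:2]-c).T)<.05]; A=np.c_[Q[:,:2]-c,np.ones(len(Q))]; s=np.linalg.lstsq(A,Q[:,2],rcond=None)[0]
    print(n,len(P),r,'plane slopes mm/0.1m',(s[:2]*100).round(2),'z',s[2].round(4))
d=load('side'); 
for g in [(.465,.06),(.53,.04)]: print('counter z',px(d,*proj(d,[*g,0])[0])[2].round(4), px(load('top'),*proj(load('top'),[*g,0])[0])[2].round(4))
E
```

```text
side 959 ((495.0333557128906, 201.33799743652344), (115.48920440673828, 129.9842987060547), 23.872400283813477) plane slopes mm/0.1m [ 0.07 -0.25] z 0.0708
top 1999 ((502.2916564941406, 189.36602783203125), (110.55899047851562, 95.13980102539062), 22.904451370239258) plane slopes mm/0.1m [0.24 0.82] z 0.0713
counter z -0.0016 0.0026
counter z 0.0003 -0.0006
```

```bash
python3 -m jog '[[[-10,0,0,0,0,0,80],[-18,0,0,0,0,0,80],[-23,0,0,0,0,0,80],[-28,0,0,0,0,1,80],[-33,0.3,0,0,0,2,80],[-38,0.8,0,0,0,3,80],[-43,1.3,0,0,0,4,80],[-48,2,0,0,0,5,80],[-53,2.8,0,0,0,6,80],[-53,2.8,0,0,0,6,80]]]'; cat > look.py <<'E'
from h import *
import sys
g=[float(a) for a in sys.argv[1:3]]
d=cap('top'); P=lidpose('top',g,.06,.08); r=cv2.minAreaRect((P[:,:2]*1000).astype(np.float32)); print(len(P),r)
E
python3 look.py .512 .16; python3 -c "from h import *; row(.505,.198,.025,12.9)"
```

```text
time: 6.2
position: [0.4943, 0.2155, 0.0242]
tool_rot: [1.873, 2.522, 0.003]
ft_force: [-0.9, 3.0, 1.5]
grip_width: 0.924
grip_force: 1.3
1651 ((512.9324951171875, 155.04376220703125), (110.35430145263672, 87.6406478881836), 17.292312622070312)
shift [-19.8   5.3  -1. ] turn [ 0.07 -0.03  3.96] pos [0.4942 0.2154 0.024 ] F [-0.5  2.3  2.3] t 6.25
```

```bash
python3 -m jog '[[[-5,0.3,0,0,0,1.2,80],[-10,0.8,0,0,0,2.4,80],[-15,1.5,0,0,0,3.6,80],[-20,2.4,0,0,0,4.8,80],[-20,2.4,0,0,0,4.8,80],[-10,2.4,0,0,0,4.8,80],[20,2.4,0,0,0,4.8,80],[40,2.4,-20,0,0,4.8,80],[40,2.4,-60,0,0,4.8,60],[40,2.4,-110,0,0,4.8,60]]]';python3 look.py .518 .14; python3 -c "from h import *; row(.505,.198,.025,12.9)"
```

```text
time: 7.25
position: [0.4817, 0.2533, 0.132]
tool_rot: [-1.972, -2.445, 0.012]
ft_force: [0.4, 0.6, 0.2]
grip_width: 0.816
grip_force: 0.0
2046 ((515.2413330078125, 138.89999389648438), (110.26068115234375, 96.43899536132812), 12.099374771118164)
shift [-60.4   4.  117.2] turn [ 0.5  -0.13 -0.79] pos [0.4874 0.2557 0.1423] F [3.1 0.7 5.7] t 7.3
```

```bash
python3 -c "
from h import *
row(.602,.157,.14,101.9)
d=load('top'); print(np.array([pz(d,200+x/4,195+y/4,.064) for x,y in[(270,0),(368,157)]]).round(3)); print(ctrl.get_state()['joint_positions'])"
```

```text
shift [-120.6   91.3    2.8] turn [  0.5    0.28 -89.79] pos [0.4874 0.2557 0.1423] F [3.1 0.7 5.7] t 7.3
[[0.664 0.117 0.064]
 [0.572 0.059 0.064]]
[-0.84010998  0.15891873  0.33903887  1.82392975 -0.05716496  1.15923224
 -0.27124222]
```

```bash
python3 -m jog '[[[-12,9,0,0,0,-8.5,50],[-24,18,0,0,0,-17,50],[-36,27,0,0,0,-25,50],[-48,36,0,0,0,-33,50],[-60,45,0,0,0,-41,50],[-72,54,0,0,0,-49,50],[-84,63,0,0,0,-57,50],[-96,72,0,0,0,-65,50],[-108,81,0,0,0,-73,50],[-120,91,0,0,0,-81,50]]]' | grep -E 'posi|rot'; python3 -m jog '[[[0,0,0,0,0,0,50],[0,0,0,0,0,0,50]]]'|grep rot; python3 -c "
from h import *
row(.602,.157,.026,101.9)"
```

```text
position: [0.5981, 0.1547, 0.1325]
tool_rot: [0.093, -3.138, 0.003]
tool_rot: [0.078, -3.139, 0.001]
shift [ -4.5   1.3 106.7] turn [-0.03 -0.1  -9.05] pos [0.5977 0.1556 0.1327] F [-0.6  0.3  0.2] t 8.5
```

```bash
python3 -m jog '[[[-4,1,20,0,0,-8,50],[-4,1,50,0,0,-9,50],[-4,1,85,0,0,-9,50],[-4,1,105,0,0,-9,50],[-4,1,107,0,0,-9,50],[-4,1,107,0,0,-9,50]]]' ; python3 -c "
from h import *
row(.5152-.0531+.0631,.1389-.0114+.0135,.026,102.1)"
```

```text
time: 9.1
position: [0.6016, 0.1578, 0.0265]
tool_rot: [0.33, -3.123, 0.0]
ft_force: [0.7, -0.1, 0.4]
grip_width: 0.577
grip_force: 0.0
shift [78.3 -0.5  0.6] turn [ 0.   -0.06 -0.03] pos [0.6016 0.1578 0.0265] F [ 0.7 -0.1  0.4] t 9.1
```

```bash
python3 -m jog '[[[12,0,0,0,0,0,50],[20,0,0,0,0,0,50],[26,0,0,0,0,0,50],[32,0,0,0,0,0,50],[38,0,0,0,0,0,50],[44,0,0,0,0,0,50],[50,0,0,0,0,0,50],[56,0,0,0,0,0,50],[62,0,0,0,0,0,50],[66,0,0,0,0,0,50]]]'|grep -E 'posi|force'; python3 -m jog '[[[4,0,0,0,0,0,50],[8,0,0,0,0,0,50],[10,0,0,0,0,0,50],[10,0,0,0,0,0,50],[-5,0,0,0,0,0,50],[-25,0,0,0,0,0,50],[-35,0,-40,0,0,0,50],[-35,0,-80,0,0,0,50],[-35,0,-110,0,0,0,50],[-35,0,-110,0,0,0,50]]]'; python3 look.py .462 .1275
```

```text
position: [0.5396, 0.1437, 0.0281]
ft_force: [5.2, 0.8, 3.8]
grip_force: 2.8
time: 11.1
position: [0.5732, 0.1508, 0.1403]
tool_rot: [-0.33, 3.121, 0.002]
ft_force: [0.6, -0.4, 0.6]
grip_width: 0.575
grip_force: 0.0
369 ((473.281005859375, 89.30992126464844), (109.35859680175781, 17.57019805908203), 12.05837631225586)
```

```bash
python3 -c "
from h import *
row(.447,.208,.14,12.2)"; python3 -m jog '[[[0,0,0,0,0,8.5,60],[10,10,0,0,0,17,60],[25,20,0,0,0,25,60],[40,30,0,0,0,33,60],[55,40,0,0,0,41,60],[70,50,0,0,0,49,60],[85,60,0,0,0,57,60],[100,70,0,0,0,65,60],[105,78,0,0,0,73,60],[112,82,0,0,0,81,60]]]' | grep -E 'posi|rot'; python3 -m jog '[[[0,0,0,0,0,0,60],[0,0,0,0,0,0,60]]]'|grep rot; python3 look.py .464 .128; python3 -c "
from h import *
row(.447,.208,.026,12.1)"
```

```text
shift [110.   82.3  -2.3] turn [ 3.000e-02 -1.000e-02  8.989e+01] pos [0.5718 0.1505 0.1377] F [ 0.3 -0.1  0.1] t 11.15
position: [0.4423, 0.2069, 0.1341]
tool_rot: [-1.781, -2.584, 0.008]
tool_rot: [-1.772, -2.593, 0.005]
2081 ((464.97918701171875, 128.09176635742188), (110.14627075195312, 96.80909729003906), 11.910152435302734)
shift [  0.7   2.9 109.5] turn [-0.14  0.05  9.14] pos [0.4447 0.2065 0.1355] F [-0.2  0.8  0.1] t 12.4
```

```bash
python3 -m jog '[[[1,3,10,0,0,8,60],[1,3,50,0,0,9,60],[1,3,90,0,0,9,60],[1,3,108,0,0,9,60],[1,3,109.5,0,0,9,60],[1,3,109.5,0,0,9,60]]]' ; python3 -c "
from h import *
row(.469-.0575*.068,.088+.0575*.997,.026,3.4)
row(.4723-.0575*.059,.0524+.0575*.998,.026,3.4)"
```

```text
time: 13.0
position: [0.4481, 0.2089, 0.027]
tool_rot: [1.975, 2.443, -0.001]
ft_force: [-0.4, -0.0, -0.4]
grip_width: 0.69
grip_force: 0.0
shift [-65.7   3.3   1. ] turn [-0.04  0.04  8.71] pos [0.4481 0.2089 0.027 ] F [-0.4 -0.  -0.4] t 13.0
shift [-101.2   -0.4    1. ] turn [-0.04  0.04  8.71] pos [0.4481 0.2089 0.027 ] F [-0.4 -0.  -0.4] t 13.0
```

```bash
python3 -m jog '[[[-12,0,0,0,0,0,60],[-20,0,0,0,0,0,60],[-26,0.3,0,0,0,1,60],[-32,1,0,0,0,2.5,60],[-38,1.7,0,0,0,4,60],[-44,2.3,0,0,0,5.5,60],[-50,2.8,0,0,0,6.8,60],[-56,3.2,0,0,0,7.8,60],[-62,3.4,0,0,0,8.5,60],[-67,3.2,0,0,0,8.7,60]]]'|grep -E 'posi|force'; python3 -c "
from h import *
row(.4723-.0575*.059,.0524+.0575*.998,.026,3.4)"
```

```text
position: [0.4659, 0.1462, 0.0283]
ft_force: [-0.7, 6.3, 3.8]
grip_force: 2.9
shift [-36.5   0.8   2.2] turn [ 0.13 -0.18 -0.06] pos [0.4659 0.1462 0.0283] F [-0.7  6.3  3.8] t 14.0
```

```bash
python3 -m jog '[[[-6,0,0,0,0,0,60],[-12,0,0,0,0,0,60],[-18,0,0,0,0,0,60],[-24,0,0,0,0,0,60],[-29,0,0,0,0,0,60],[-31,0,0,0,0,0,60],[-31,0,0,0,0,0,60],[-10,0,0,0,0,0,60],[30,0,0,0,0,0,60],[40,0,0,0,0,0,60]]]';python3 look.py .472 .057; python3 - <<'E'
from h import *
row(.4723-.0575*.059,.0524+.0575*.998,.026,3.4)
d=load('top'); cv2.imwrite('pics/top2.png',cv2.resize(d['image'][235:325,255:385,::-1],(780,540),interpolation=cv2.INTER_CUBIC))
E
```

```text
time: 15.0
position: [0.4617, 0.1873, 0.0267]
tool_rot: [-2.15, -2.289, 0.001]
ft_force: [0.2, -0.2, 0.3]
grip_width: 0.693
grip_force: 0.0
2063 ((469.97332763671875, 55.80682373046875), (109.79054260253906, 96.23265075683594), 3.3043646812438965)
shift [-77.9   2.3   0.7] turn [-0.05  0.01  0.24] pos [0.4617 0.1874 0.0266] F [-0.7  1.4  0. ] t 15.05
```

View pics/top2.png

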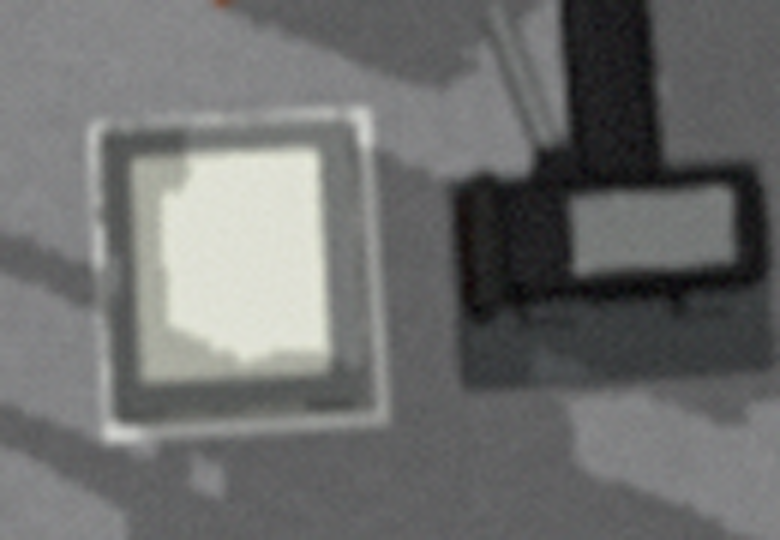

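The tub stands almost in the outline, whose corners are (95,125), (365,112), (383,420) and (108,437). It needs about 3 mm more towards the nose.

```bash
python3 -c "
from h import *
d=load('top'); print(fitrect([pz(d,255+(x-2.5)/6,235+(y-2.5)/6,0) for x,y in [(95,125),(365,112),(383,420),(108,437)]]))"
python3 -m jog '[[[-40,0,0,0,0,0,60],[-65,0,0,0,0,0,60],[-71,0,0,0,0,0,60],[-73,0,0,0,0,0,60],[-74.3,0,0,0,0,0,60],[-74.3,0,0,0,0,0,60],[-55,0,0,0,0,0,60],[-30,0,0,0,0,0,60],[-15,0,-40,0,0,0,60],[0,0,-80,0,0,0,87]]]' | grep posi;python3 look.py .471 .053; python3 -c "
from h import *
row(.5566,-.085,.15,93.4)"
```

```text
(array([0.4722, 0.0535]), array([3.32, 3.49]), np.float64(0.1241), np.float64(0.1089))
position: [0.461, 0.1857, 0.1069]
2061 ((470.2935485839844, 49.804656982421875), (110.30586242675781, 96.19497680664062), 2.806797742843628)
shift [-280.9   73.7  -36.4] turn [  0.64   0.12 -89.73] pos [0.4654 0.1908 0.1146] F [2.6 3.6 4. ] t 16.1
```

```bash
python3 -m jog '[[[0,0,-20,0,0,0,87],[0,0,-36,0,0,0,87],[0,0,-36,0,0,0,87]]]'|grep posi; python3 look.py .471 .053; python3 look.py .471 .053; python3 - <<'E'
from h import *
d=load('top'); cv2.imwrite('pics/top3.png',cv2.resize(d['image'][245:315,262:352,::-1],(765,595),interpolation=cv2.INTER_CUBIC))
d=cap('side'); cv2.imwrite('pics/side3.png',cv2.resize(d['image'][225:315,255:375,::-1],(800,600),interpolation=cv2.INTER_CUBIC))
E
```

```text
position: [0.4639, 0.1861, 0.1452]
2056 ((470.29876708984375, 49.78959655761719), (110.40296936035156, 95.99856567382812), 2.829725503921509)
2057 ((470.4070129394531, 49.86498260498047), (110.39424896240234, 96.07356262207031), 2.7234914302825928)
```

View pics/top3.png

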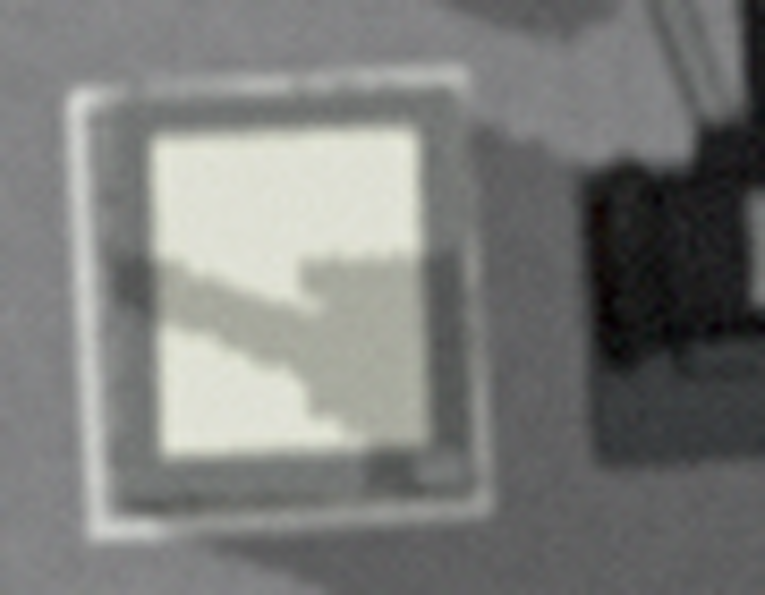

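View pics/side3.png

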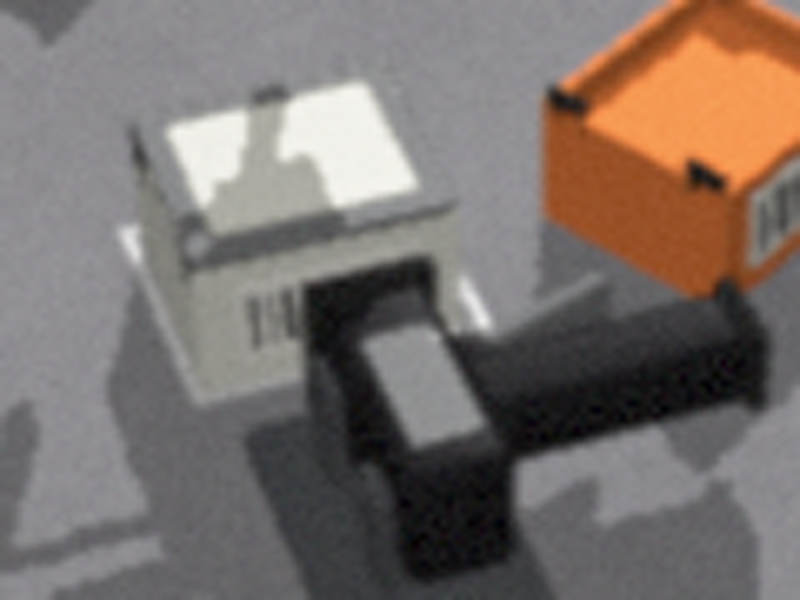

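The tub sits about 3 mm too far towards the nose: the side crop shows its front bottom edge, (205,400) to (310,380), over the front line. I'll nudge it back gently from the label side, with the fingers straddling the nose.

```bash
python3 -c "
from h import *
row(.4764,-.018,.14,3.4)"; python3 -m jog '[[[-30,0,0,0,0,0,60],[-70,0,0,0,0,0,60],[-110,0,0,0,0,0,60],[-150,0,0,0,0,0,60],[-180,0,0,0,0,0,60],[-200,0,0,0,0,0,60],[-204,0,0,0,0,0,60],[-204,0,0,0,0,0,60]]]' | grep posi; python3 -c "
from h import *
row(.4764,-.018,.03,3.4);print(ctrl.get_state()['grip_width'])"
```

```text
shift [-203.     2.2    2.2] turn [-0.06  0.03  0.04] pos [0.462  0.1845 0.1421] F [-0.2 -0.4 -1. ] t 16.55
position: [0.4741, -0.0192, 0.1422]
shift [  1.1   2.5 112.2] turn [-0.08 -0.01 -0.07] pos [ 0.4741 -0.0192  0.1422] F [ 0.6 -0.   0.7] t 17.35
0.6869683177807743
```

```bash
python3 -m jog '[[[1,2,20,0,0,0,60],[1,2,50,0,0,0,60],[1,2,80,0,0,0,60],[1,2,100,0,0,0,60],[1,2,112,0,0,0,60],[1,2,112,0,0,0,60]]]'; python3 -c "
from h import *
row(.4767,-.0045,.03,3.4)"
```

```text
time: 17.95
position: [0.4752, -0.0169, 0.0294]
tool_rot: [-2.151, -2.287, 0.005]
ft_force: [-0.4, -0.3, 1.3]
grip_width: 0.695
grip_force: 0.0
shift [12.3  2.3 -0.6] turn [-0.21  0.02  0.1 ] pos [ 0.4752 -0.0169  0.0294] F [-0.4 -0.3  1.3] t 17.95
```

```bash
python3 -m jog '[[[3,0,0,0,0,0,60],[5,0,0,0,0,0,60],[6.5,0,0,0,0,0,60],[8,0,0,0,0,0,60],[9,0,0,0,0,0,60],[10,0,0,0,0,0,60],[11,0,0,0,0,0,60],[12,0,0,0,0,0,60],[12,0,0,0,0,0,60]]]'|grep -E 'posi|force'; python3 look.py .472 .053
```

```text
position: [0.4768, -0.0072, 0.0316]
ft_force: [1.6, -5.6, 4.4]
grip_force: 2.5
1292 ((468.8870544433594, 68.86241149902344), (110.53959655761719, 62.58369064331055), 3.2832953929901123)
```

```bash
python3 -m jog '[[[0.5,0,0,0,0,0,60],[1,0,0,0,0,0,60],[1,0,0,0,0,0,60],[-2,0,0,0,0,0,60],[-9,0,0,0,0,0,60],[-9,0,-20,0,0,0,60],[-9,0,-60,0,0,0,70],[-9,0,-110,0,0,0,87],[-50,0,-120,0,0,0,87],[-95,0,-120,0,0,0,87]]]'|grep -E 'posi|force'; python3 look.py .472 .053; python3 -c "
from h import *
row(.5566,-.085,.15,93.4)"
```

```text
position: [0.4835, -0.1, 0.1537]
ft_force: [1.0, 0.4, -0.7]
grip_force: 0.0
2064 ((469.4709167480469, 52.96319580078125), (109.85186004638672, 96.05455780029297), 3.263329029083252)
shift [21.4 75.9  3.1] turn [3.600e-01 2.000e-02 8.965e+01] pos [ 0.482  -0.1104  0.1529] F [ 0.3 -6.6  0.6] t 19.95
```

```bash
python3 - <<'E'
from h import *
d=cap('side'); np.savez('/tmp/side.npz',**d)
P=lidpose('side',(.4695,.053),.064,.078); print(len(P),cv2.minAreaRect((P[:,:2]*1000).astype(np.float32)))
f=lambda x,y:pz(d,255+(x-2.8)/6.667,225+(y-2.8)/6.667,0).round(4)
sc=np.array([.481,-.0953]);a=np.radians(3.4);R=np.array([[np.cos(a),-np.sin(a)],[np.sin(a),np.cos(a)]])
for p in[(125,240),(160,315),(190,375),(475,295),(485,315)]:
    w=f(*p); print(p,w,'rel outline',(R.T@(w[:2]-[.4722,.053])*1000).round(1))
cv2.imwrite('pics/side4.png',cv2.resize(d['image'][235:300,262:342,::-1],(720,585),interpolation=cv2.INTER_CUBIC))
E
```

```text
453 ((467.8785705566406, 50.78248596191406), (110.40925598144531, 100.15198516845703), 2.8466298580169678)
(125, 240) [0.4053 0.1008 0.    ] rel outline [-63.9  51.7]
(160, 315) [0.4096 0.0511 0.    ] rel outline [-62.6   1.8]
(190, 375) [0.4137 0.0129 0.    ] rel outline [-60.8 -36.6]
(475, 295) [0.537  0.0246 0.    ] rel outline [ 63.  -32.2]
(485, 315) [ 0.5375  0.0118 -0.    ] rel outline [ 62.7 -45. ]
```

View pics/side4.png

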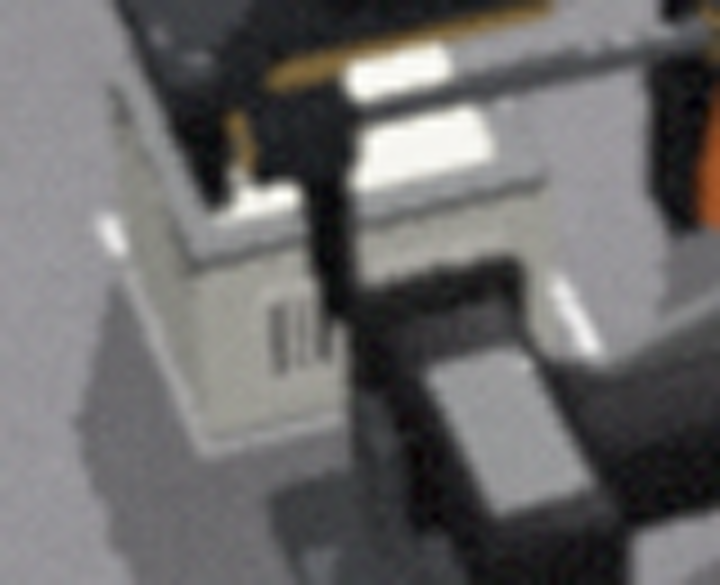

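The front line now shows in front of the label edge, but the left line still touches the tub's left bottom edge, (100,220) to (205,440). The tub is about 2.5 mm low in x. I'll nudge it +x with one finger on its -x face, the fingers set diagonally round the (-x,+y) corner.

```bash
python3 -c "
from h import *
row(.429,.087,.15,45)"; python3 -m jog '[[[20,0,0,0,0,-8,87],[50,-5,0,0,0,-16,87],[85,-15,0,0,0,-24,87],[120,-22,0,0,0,-32,87],[150,-30,0,0,0,-40,87],[180,-38,0,0,0,-41.6,87],[194,-41,0,0,0,-41.6,87],[194,-41,0,0,0,-41.6,87]]]'|grep -E 'posi|rot'; python3 -c "
from h import *
row(.429,.087,.03,45)"
```

```text
shift [196.8 -42.3   1.4] turn [ 4.000e-02  1.400e-01 -4.209e+01] pos [ 0.4812 -0.1074  0.1519] F [-0.3 -0.1 -0.4] t 20.0
position: [0.4278, 0.0927, 0.1505]
tool_rot: [-1.195, -2.904, 0.0]
shift [ -5.   -3.1 120.5] turn [-0.04 -0.08  0.27] pos [0.4278 0.0927 0.1505] F [-0.9  0.3 -0.7] t 20.8
```

```bash
python3 -m jog '[[[-4,-3,30,0,0,0,87],[-4,-3,60,0,0,0,87],[-4,-3,90,0,0,0,87],[-4,-3,110,0,0,0,87],[-4,-3,120,0,0,0,87],[-4,-3,120,0,0,0,87]]]'; python3 look.py .4695 .053;python3 -c "
from h import *
row(.4386,.087,.03,45)"
```

```text
time: 21.4
position: [0.4289, 0.0841, 0.0299]
tool_rot: [-1.204, -2.9, 0.004]
ft_force: [0.5, 0.4, 0.0]
grip_width: 1.001
grip_force: 0.0
752 ((469.9827880859375, 53.0052490234375), (110.61885833740234, 95.96656799316406), 3.3441965579986572)
shift [-4.5  7.9  1. ] turn [-0.06 -0.01 -0.07] pos [0.4298 0.0846 0.031 ] F [-0.3 -0.   0. ] t 21.45
```

```bash
python3 -m jog '[[[-2,2,0,0,0,0,87],[-3.5,3.5,0,0,0,0,87],[-4.5,4.5,0,0,0,0,87],[-5.5,5.5,0,0,0,0,87],[-6.2,6.2,0,0,0,0,87],[-6.9,6.9,0,0,0,0,87],[-7.6,7.6,0,0,0,0,87],[-7.6,7.6,0,0,0,0,87]]]'; python3 look.py .4695 .053
```

```text
time: 22.25
position: [0.4388, 0.0852, 0.0306]
tool_rot: [-1.202, -2.899, 0.003]
ft_force: [-5.3, 0.6, 3.8]
grip_width: 0.999
grip_force: 2.6
629 ((470.5574035644531, 40.3390998840332), (110.0662612915039, 70.73101043701172), 3.4764628410339355)
```

```bash
python3 -m jog '[[[-0.5,0.5,0,0,0,0,87],[-1,1,0,0,0,0,87],[-1.2,1.2,0,0,0,0,87],[-1.2,1.2,0,0,0,0,87]]]'|grep -E 'posi|force'; python3 look.py .4695 .053
```

```text
position: [0.4403, 0.085, 0.0305]
ft_force: [-5.8, -1.0, 3.7]
grip_force: 2.8
621 ((472.0732727050781, 40.261695861816406), (109.18378448486328, 70.63944244384766), 3.5355257987976074)
```

```bash
python3 -m jog '[[[2,-2,0,0,0,0,87],[6,-6,0,0,0,0,87],[6,-6,-20,0,0,0,87],[6,-6,-60,0,0,0,87],[6,-6,-100,0,0,0,87],[6,-6,-120,0,0,0,87],[-30,-20,-120,0,0,-8,87],[-70,-30,-120,0,0,-16,87],[-100,-40,-120,0,0,-24,87],[-130,-50,-120,0,0,-32,87]]]'|grep -E 'posi'; python3 look.py .4722 .053; python3 -c "
from h import *
a=np.radians(3.4);R=np.array([[np.cos(a),-np.sin(a)],[np.sin(a),np.cos(a)]]);o=np.array([.4722,.053])-R@[0,.148];print(o,R@[.078,.00575]+o)
p=R@[.078,.00575]+o
row(*p,.14,93.4)"
```

```text
position: [0.4987, -0.0409, 0.1515]
1741 ((471.1562194824219, 53.006004333496094), (110.0808334350586, 96.14994049072266), 3.4297409057617188)
[ 0.48097734 -0.09473949] [ 0.55849904 -0.08437372]
shift [-65.1 -22.5  12.3] turn [ -0.21   0.29 -17.14] pos [ 0.5005 -0.047   0.1519] F [ 1.8 -3.   0.9] t 23.8
```

```bash
python3 -m jog '[[[-20,-7,0,0,0,-8,87],[-40,-14,0,0,0,-16,87],[-60,-20,0,0,0,-17,87],[-65,-22,0,0,0,-17,87],[-65,-22,0,0,0,-17,87]]]'|grep -E 'posi'; python3 -c "
from h import *
row(.5584,-.0775,.031,93.4)"
```

```text
position: [0.5553, -0.0773, 0.1508]
shift [ -3.1  -0.2 119.8] turn [-0.03 -0.02 -0.77] pos [ 0.5553 -0.0773  0.1508] F [-1.1  0.5 -0.2] t 24.3
```

```bash
python3 -m jog '[[[-3,0,30,0,0,-0.8,87],[-3,0,60,0,0,-0.8,87],[-3,0,85,0,0,-0.8,87],[-3,0,100,0,0,-0.8,87],[-3,0,110,0,0,-0.8,87],[-3,0,118,0,0,-0.8,87],[-3,0,119,0,0,-0.8,87],[-3,0,119,0,0,-0.8,87]]]'; python3 -c "
from h import *
row(.5585,-.0838,.031,93.4)
d=cap('side'); cv2.imwrite('pics/side5.png',cv2.resize(d['image'][225:315,285:405,::-1],(800,600),interpolation=cv2.INTER_CUBIC))"
```

```text
time: 25.1
position: [0.5588, -0.0768, 0.0327]
tool_rot: [-0.097, 3.139, 0.0]
ft_force: [-0.3, 0.7, -0.8]
grip_width: 1.0
grip_force: 0.0
shift [ 0.7 -7.   1.7] turn [0.01 0.06 0.13] pos [ 0.5588 -0.0768  0.0327] F [-0.3  0.7 -0.8] t 25.1
```

View pics/side5.png

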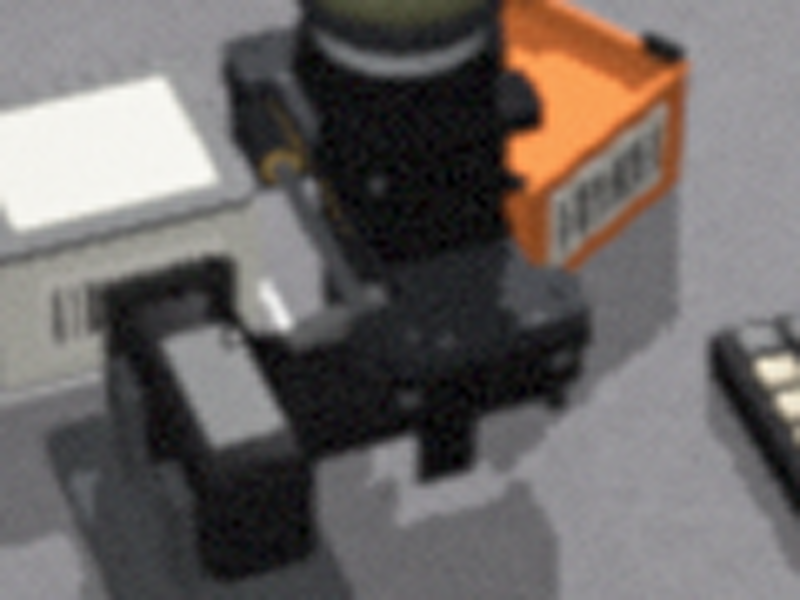

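The near finger is clear outside the grip at (445,450), with the trigger on the far side, and there is no contact force. Next I shift the tool and squeeze.

```bash
python3 -m jog '[[[0,-3,1,0,0,0,87],[0,-7,1,0,0,0,80],[0,-7,1,0,0,0,70],[0,-7,1,0,0,0,60],[0,-7,1,0,0,0,55],[0,-7,1,0,0,0,50],[0,-7,1,0,0,0,44],[0,-7,1,0,0,0,40]]]' 20
```

```text
time: 25.95
position: [0.5597, -0.084, 0.0312]
tool_rot: [-0.098, 3.138, -0.001]
ft_force: [3.9, 1.2, -2.3]
grip_width: 0.519
grip_force: 20.0
```

```bash
python3 -m jog '[[[0,0,0,0,0,0,40],[0,0,0,0,0,0,40],[0,0,0,0,0,0,40],[0,0,0,0,0,0,40]]]' 20; python3 -m jog '[[[0,0,0,0,0,0,87],[0,0,0,0,0,0,87],[0,2,0,0,0,0,87],[0,4,0,0,0,0,87],[0,6,0,0,0,0,87],[0,6,0,0,0,0,87],[0,6,0,0,0,0,87],[0,6,0,0,0,0,87]]]'
```

```text
time: 26.35
position: [0.5597, -0.084, 0.0312]
tool_rot: [-0.097, 3.138, -0.001]
ft_force: [5.0, 1.9, -3.4]
grip_width: 0.518
grip_force: 20.0
time: 27.15
position: [0.5585, -0.0784, 0.0311]
tool_rot: [-0.096, 3.14, -0.001]
ft_force: [0.1, -0.3, -0.3]
grip_width: 0.989
grip_force: 0.0
```

Now I rise, clear the view and check.

```bash
python3 -m jog '[[[0,0,-20,0,0,0,87],[0,0,-60,0,0,0,87],[0,0,-100,0,0,0,87],[0,0,-140,0,0,0,87],[0,0,-170,0,0,0,87],[0,-40,-180,0,0,0,87],[0,-80,-180,0,0,0,87],[0,-120,-180,0,0,0,87],[0,-150,-180,0,0,0,87],[0,-150,-180,0,0,0,87]]]'|grep -E 'time|posi'; python3 look.py .4715 .053; python3 - <<'E'
from h import *
d=load('top'); cv2.imwrite('pics/end.png',cv2.resize(d['image'][225:325,255:395,::-1],(798,570),interpolation=cv2.INTER_CUBIC))
P=lidpose('top',(.4715,.053)); c=np.array([.4712,.053]); Q=P[np.hypot(*(P[:,:2]-c).T)<.05]; s=np.linalg.lstsq(np.c_[Q[:,:2]-c,np.ones(len(Q))],Q[:,2],rcond=None)[0]; print((s*[100,100,1000]).round(2))
E
```

```text
time: 28.15
position: [0.566, -0.2341, 0.2113]
2063 ((471.40423583984375, 52.935333251953125), (110.58578491210938, 96.0992660522461), 3.465667724609375)
[ 6.000e-02 -4.600e-01  7.113e+01]
```

View pics/end.png

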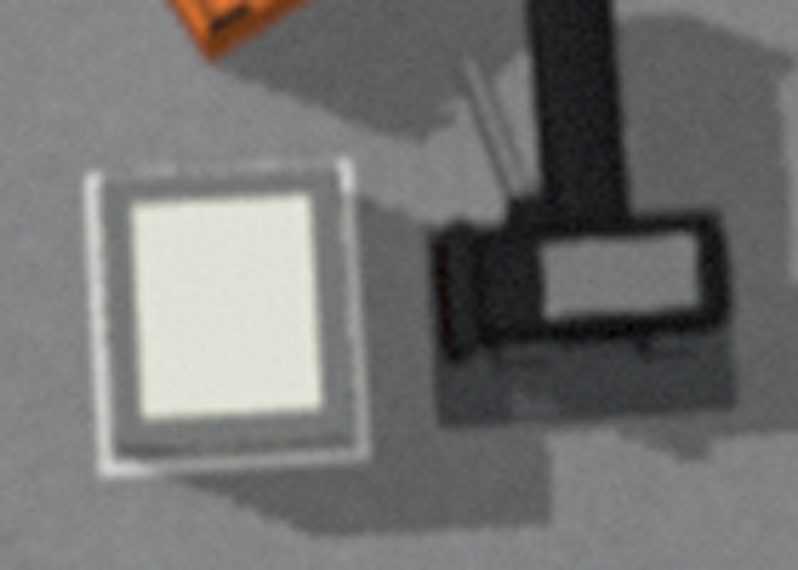

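The tub stands square inside the outline, with corners (90,175) to (365,455), and its lid is level. The trigger has sprung back at (490,130), so I'm handing in.

```bash
python3 -c "from bench import ctrl; print(ctrl.close_job())"
```

```text
the job is handed in; nothing more can be done
None
```

I pressed the lid home and level, slid the tub square into the outline with its label facing the window, squeezed the trigger fully for about half a second and let it spring back, then handed the job in at about 28 s with the robot clear.

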